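# Find the rocking corner of the fuse jig and press its shim flat

## Robot

A 6-joint arm with a two-finger parallel gripper is mounted at the origin on the work surface. World frame = base frame: x ahead of the robot, y to its left, z up, the work surface at z = 0. Lengths are in mm, angles in rad, forces in N, time in s.
With the tool pointing down it reaches from about 350 to 875 mm from the base axis. Payload 4.2 kg.
Tool frame: the origin (TCP) lies midway between the tips of the shut fingers; the grasp point (between the pads) lies 19 mm behind it; z points along the fingers, y is the direction in which the jaws open and shut (so a half turn about z gives the same grasp; the last joint's range is limited). The gripper opens to 85 mm and grips with 20 to 120 N. Pads are 22 mm wide; open, the fingers measure 114 mm over their backs; the gripper's body (76 mm by 85 mm) begins 54 mm behind the grasp point. The pads swing forward as they close: fully open they stand 13 mm farther back than shut.
Start: joints at [1.383, 0.385, 0.008, 0, -1.194, -0.259], TCP at [270.018, 563.64, 231.312] pointing down, gripper open.
Joint ranges: [-3.14, 3.14], [-1.21, 2.06], [-1.07, 1.41], [-3.16, 2.05], [-2.99, -0.16], [-3.1, 3.1]. Speed limits (rad/s): [2.79, 2.79, 3.14, 3.14, 3.14, 3.14].

## Interface

Orientations are given as a unit quaternion [x, y, z, w].
In Python, from bench import arm gives the robot as it stands. The module is installed in compiled form; this text tells all that it offers.
- The arm moves only by the tool drive_tool, never from a script. Its argument "moves" is a list that holds one entry, the list of rows, each a list of 7 numbers: the opening, from 0 (shut) to 1 (fully open), then the shift along the tool's x, y, z in m, then the turn, a rotation vector about the tool's x, y, z in rad. In form: [[[hand, dx, dy, dz, wx, wy, wz], ...]]. A call has 1 to 20 rows; each row shifts and turns the pose as measured when the row begins, along the tool's axes as they then stand; what a row does not reach is not made up. A row lasts 1/10 s, in which the tool goes at most 50 mm and 8.59 degrees, less where a joint would pass 70% of its speed; a pose out of reach is approached as far as the arm can. A call with a gripper value outside its range is refused whole. The fingers move at their own pace and stop on an object; the grip force is fixed at half the most. Time passes only in rows, so rows that do not move let the fingers close. It gives the time, the measured TCP pose, the force and the opening at its end, in the units of the state.
- arm.read_state(): the state, without advancing time (a new reading comes with each control period).
- arm.get_image(name): name is "side" or "top"; returns (picture, depth): 384x512x3 uint8, red, green, blue; 384x512 float32, mm along the optical axis (not along the pixel's ray), 0 where there is no reading.
- arm.camera_params(name): a dict with "fov_y" (degrees; the focal length in pixels is half the picture's height over the tangent of half this angle, whatever the lens; pixels are square), "cx", "cy" (the principal point, pixels), "world_from_camera" (4x4, takes a point from camera to world coordinates). Camera axes: x right, y down, z forward; pixel columns grow to the right and rows downward; lengths in mm; the calibration is good to about 2 mm. A picture is of the moment at which its call begins. camera_params takes no time and is no camera call.
- arm.job_done(): hands the job in, once; it reports no verdict.
The state is a dict: "clock": time; "joints": joint angles; "joint_vel": joint speeds; "joint_efforts": joint torques, N m; "position": TCP position; "ee_rot": TCP orientation; "contact_force": force on the tool from outside, world axes, zero at the start; "wrist_torque": the same for the moment, N m; "gripper_width": finger opening in mm.
Only numpy, scipy, OpenCV 4.12 (cv2) and the standard library are available. Lean on these libraries where they do the work, as an engineer would, in place of code of your own. Each camera call takes 0.05 s, during which the arm holds its last target.

## Task

The fuse-holder jig plate does not sit firmly on one of its four feet. Press down on the plate's corners one after another until you find the one that rocks and have pushed its tell-tale pin down with it, then press the raised shim leaf beside that corner down flat. Leave the other three shims up, only press (do not lift or shift the plate), and do not disturb the loose parts lying around.

Things in the scene. Friction and masses are not known exactly. Their poses are not given: they have to be found in the camera images.
- plate: Jig plate: loose square of aluminium, 180 x 180 x 10 mm, 0.85 kg, with a red fuse holder (52 x 90 mm, top 36.5 mm above the plate's underside) fixed on its middle. It lies level on four hidden rubber feet, three firm and one (any) springy; its top is 38 mm above the counter. Origin: centre of the underside; x away from the robot, y to its left, yaw within 0.35 rad
- corner_near_right (a point): Pressing point on the plate's top at its near, right corner (seen from the robot): centre of a flat black dot 22 mm across, 16 mm in from both edges. A firm corner gives less than about 1 mm. The springy one gives from about 3 N, dips about 7 mm at about 5 N, meets a stop there and springs back when released
- corner_near_left (a point): Pressing point on the plate's top at its near, left corner (seen from the robot): centre of a flat black dot 22 mm across, 16 mm in from both edges. A firm corner gives less than about 1 mm. The springy one gives from about 3 N, dips about 7 mm at about 5 N, meets a stop there and springs back when released
- corner_far_right (a point): Pressing point on the plate's top at its far, right corner (seen from the robot): centre of a flat black dot 22 mm across, 16 mm in from both edges. A firm corner gives less than about 1 mm. The springy one gives from about 3 N, dips about 7 mm at about 5 N, meets a stop there and springs back when released
- corner_far_left (a point): Pressing point on the plate's top at its far, left corner (seen from the robot): centre of a flat black dot 22 mm across, 16 mm in from both edges. A firm corner gives less than about 1 mm. The springy one gives from about 3 N, dips about 7 mm at about 5 N, meets a stop there and springs back when released
- tab_near_right (a point): Where to press the near, right shim: top of its orange end, 9 mm from the tip. The shim is a yellow leaf, 26 mm wide, 3 mm thick, sticking out sideways beside this corner; its hinge, parallel to the plate's x axis, lies 37 mm inward. Starts 12 to 18 mm above flat; flat, this point is 27.5 mm above the counter. Hinge friction: 8 to 10 N to push; stays where left
- tab_near_left (a point): Where to press the near, left shim: top of its orange end, 9 mm from the tip. The shim is a yellow leaf, 26 mm wide, 3 mm thick, sticking out sideways beside this corner; its hinge, parallel to the plate's x axis, lies 37 mm inward. Starts 12 to 18 mm above flat; flat, this point is 27.5 mm above the counter. Hinge friction: 8 to 10 N to push; stays where left
- tab_far_right (a point): Where to press the far, right shim: top of its orange end, 9 mm from the tip. The shim is a yellow leaf, 26 mm wide, 3 mm thick, sticking out sideways beside this corner; its hinge, parallel to the plate's x axis, lies 37 mm inward. Starts 12 to 18 mm above flat; flat, this point is 27.5 mm above the counter. Hinge friction: 8 to 10 N to push; stays where left
- tab_far_left (a point): Where to press the far, left shim: top of its orange end, 9 mm from the tip. The shim is a yellow leaf, 26 mm wide, 3 mm thick, sticking out sideways beside this corner; its hinge, parallel to the plate's x axis, lies 37 mm inward. Starts 12 to 18 mm above flat; flat, this point is 27.5 mm above the counter. Hinge friction: 8 to 10 N to push; stays where left
- shim_near_right (a joint): Angle of the near, right shim leaf, rad: 0 is flat and level (a stop, with the inner end up under the plate), 0.35 to 0.5 at the start with the outer end raised
- shim_near_left (a joint): Angle of the near, left shim leaf, rad: 0 is flat and level (a stop, with the inner end up under the plate), 0.35 to 0.5 at the start with the outer end raised
- shim_far_right (a joint): Angle of the far, right shim leaf, rad: 0 is flat and level (a stop, with the inner end up under the plate), 0.35 to 0.5 at the start with the outer end raised
- shim_far_left (a joint): Angle of the far, left shim leaf, rad: 0 is flat and level (a stop, with the inner end up under the plate), 0.35 to 0.5 at the start with the outer end raised
- pin_near_right (a joint): Tell-tale pin under the plate's near, right corner with a small green flag past the plate's edge: 0 up, grows (m) as the dipping corner pushes it down, after 1 mm of free play; at most 0.008. It stays down when the corner springs back
- pin_near_left (a joint): Tell-tale pin under the plate's near, left corner with a small green flag past the plate's edge: 0 up, grows (m) as the dipping corner pushes it down, after 1 mm of free play; at most 0.008. It stays down when the corner springs back
- pin_far_right (a joint): Tell-tale pin under the plate's far, right corner with a small green flag past the plate's edge: 0 up, grows (m) as the dipping corner pushes it down, after 1 mm of free play; at most 0.008. It stays down when the corner springs back
- pin_far_left (a joint): Tell-tale pin under the plate's far, left corner with a small green flag past the plate's edge: 0 up, grows (m) as the dipping corner pushes it down, after 1 mm of free play; at most 0.008. It stays down when the corner springs back
- fuse_1: Bystander: loose white ceramic fuse with copper end blades, 82 x 28 x 28 mm, lying on the counter beside the jig; origin: centre of its underside
- fuse_2: Bystander: loose white ceramic fuse with copper end blades, 82 x 28 x 28 mm, lying on the counter beside the jig; origin: centre of its underside
- busbar: Bystander: loose copper busbar strip 20 x 120 x 5 mm on the counter beyond the jig; origin: centre of its underside
- spacer: Bystander: loose blue plastic spacer, 32 mm across, 22 mm high, right of the jig; origin: centre of its underside
- holder_spare: Bystander: loose spare red fuse holder 40 x 75 x 28 mm left of the jig; origin: centre of its underside
- screwdriver: Bystander: loose screwdriver lying on the counter left of and beyond the jig

How it is judged (in metres and radians):
On the way, in this order (a step that is already met when the one before it is completed fails the run):
1. the rocking corner has been pressed down, so that its tell-tale pin is down (value of joint any of pin_near_right, pin_near_left, pin_far_right, pin_far_left above 0.0025 m), for 0.1 s.
2. the shim beside that corner is flat, the other three are still up (((value of joint pin_near_right above 0.0025 m and value of joint shim_near_right below 0.08 rad and value of joint each of shim_near_left, shim_far_right, shim_far_left above 0.3 rad and value of joint each of pin_near_left, pin_far_right, pin_far_left below 0.002 m) or (value of joint pin_near_left above 0.0025 m and value of joint shim_near_left below 0.08 rad and value of joint each of shim_near_right, shim_far_right, shim_far_left above 0.3 rad and value of joint each of pin_near_right, pin_far_right, pin_far_left below 0.002 m) or (value of joint pin_far_right above 0.0025 m and value of joint shim_far_right below 0.08 rad and value of joint each of shim_near_right, shim_near_left, shim_far_left above 0.3 rad and value of joint each of pin_near_right, pin_near_left, pin_far_left below 0.002 m) or (value of joint pin_far_left above 0.0025 m and value of joint shim_far_left below 0.08 rad and value of joint each of shim_near_right, shim_near_left, shim_far_right above 0.3 rad and value of joint each of pin_near_right, pin_near_left, pin_far_right below 0.002 m))), for 0.2 s.
At the end, for the whole second after the job is handed in: The shim beside the corner that rocked (its pin down over 2.5 mm, the others under 2 mm) is within 0.08 rad of flat, the other three shims stay above 0.3 rad, the plate rests level (0.03 rad), and plate and loose parts are within 20 mm of their starts (((value of joint pin_near_right above 0.0025 m and value of joint shim_near_right below 0.08 rad and value of joint each of shim_near_left, shim_far_right, shim_far_left above 0.3 rad and value of joint each of pin_near_left, pin_far_right, pin_far_left below 0.002 m) or (value of joint pin_near_left above 0.0025 m and value of joint shim_near_left below 0.08 rad and value of joint each of shim_near_right, shim_far_right, shim_far_left above 0.3 rad and value of joint each of pin_near_right, pin_far_right, pin_far_left below 0.002 m) or (value of joint pin_far_right above 0.0025 m and value of joint shim_far_right below 0.08 rad and value of joint each of shim_near_right, shim_near_left, shim_far_left above 0.3 rad and value of joint each of pin_near_right, pin_near_left, pin_far_left below 0.002 m) or (value of joint pin_far_left above 0.0025 m and value of joint shim_far_left below 0.08 rad and value of joint each of shim_near_right, shim_near_left, shim_far_right above 0.3 rad and value of joint each of pin_near_right, pin_near_left, pin_far_right below 0.002 m)) and distance of each of plate, fuse_1, fuse_2, busbar, spacer, holder_spare, screwdriver from where it was at the start of the episode below 0.02 m and angle between plate's own z axis and vertical below 0.03 rad and linear speed of plate below 0.01 m/s); the robot touches nothing.
It fails at once if a shim is pressed before the rocking corner has been found (value of joint each of pin_near_right, pin_near_left, pin_far_right, pin_far_left below 0.0025 m and value of joint any of shim_near_right, shim_near_left, shim_far_right, shim_far_left below 0.3 rad).
It fails at once if the shim of a firm corner is pressed down ((value of joint pin_near_right below 0.002 m and value of joint shim_near_right below 0.3 rad) or (value of joint pin_near_left below 0.002 m and value of joint shim_near_left below 0.3 rad) or (value of joint pin_far_right below 0.002 m and value of joint shim_far_right below 0.3 rad) or (value of joint pin_far_left below 0.002 m and value of joint shim_far_left below 0.3 rad)).
It fails at once if the plate is lifted, shifted or tipped up (distance of plate from where it was at the start of the episode above 0.02 m or angle between plate's own z axis and vertical above 0.12 rad).
It fails at once if a loose part is lifted or knocked away (distance of any of fuse_1, fuse_2, busbar, spacer, holder_spare, screwdriver from where it was at the start of the episode above 0.02 m).
It also fails if it takes over 45 s, if anything falls off the work surface, if the arm or the gripper's body presses on something with over 40 N, if the wrist force passes 120 N, or if a joint passes its speed limit or range.

## Working session

There is one attempt and no reset: what is moved stays moved. The work goes in short steps, Python scripts to look and compute and a tool call to move; the robot and the scene stay as the last step left them, time stands still between calls to the robot, and variables do not carry over. Pictures are saved under pics/ and viewed, and the job is handed in when it is done.

Besides the shell and the picture viewer there is one more tool, called after ">>>" by a JSON object that holds its "name" and its "arguments". drive_tool: Moves the arm, as the interface text tells. Its arguments: {"type":"object","properties":{"moves":{"type":"array","items":{"type":"array","items":{"type":"array","items":{"type":"number"}}}}},"required":["moves"]}

```bash
mkdir -p pics; cat > h.py <<'E'
import numpy as np,cv2
from bench import arm
def snap(n,f):
    p,d=arm.get_image(n); np.savez(''+f+'.npz',p=p,d=d); cv2.imwrite('pics/'+f+'.png',p[:,:,::-1]); return p,d
def w(n,d,u,v,z=None):
    c=arm.camera_params(n); f=192/np.tan(np.radians(c['fov_y']/2)); T=np.array(c['world_from_camera'])
    r=np.array([(u-c['cx'])/f,(v-c['cy'])/f,1.])
    if z is None: p=r*d[int(v),int(u)]; return (T@np.r_[p,1])[:3]
    R=T[:3,:3]@r; t=(z-T[2,3])/R[2]; return T[:3,3]+t*R
def crop(f,u0,v0,u1,v1,s,o):
    p=np.load(''+f+'.npz')['p'][v0:v1,u0:u1,::-1]; cv2.imwrite('pics/'+o+'.png',cv2.resize(p,None,fx=s,fy=s,interpolation=cv2.INTER_CUBIC))
E
python3 - <<'E'
from h import *
snap('top','t0');snap('side','s0')
for n in('top','side'):print(arm.camera_params(n))
print(arm.read_state())
E
```

```text
{'fov_y': 55.11715128148522, 'cx': 255.6161109093705, 'cy': 187.65835192946395, 'world_from_camera': array([[-2.81496674e-02, -9.87449779e-01,  1.55404411e-01,
         4.42952195e+02],
       [-9.99519934e-01,  2.57922181e-02, -1.71657524e-02,
         6.28122063e+01],
       [ 1.29420940e-02, -1.55813016e-01, -9.87701780e-01,
         9.24639157e+02],
       [ 0.00000000e+00,  0.00000000e+00,  0.00000000e+00,
         1.00000000e+00]])}
{'fov_y': 47.51770463428049, 'cx': 260.5899144579603, 'cy': 194.63909378724964, 'world_from_camera': array([[ 8.65523258e-01, -3.51550052e-01,  3.56766100e-01,
         2.66979731e+02],
       [-5.00674938e-01, -5.87446247e-01,  6.35792036e-01,
        -5.37390020e+02],
       [-1.39318173e-02, -7.28916640e-01, -6.84460691e-01,
         7.13007662e+02],
       [ 0.00000000e+00,  0.00000000e+00,  0.00000000e+00,
         1.00000000e+00]])}
{'clock': 0.1, 'joints': array([ 1.38259152e+00,  3.85482895e-01,  6.76662349e-03, -4.04496071e-04,
       -1.19400652e+00, -2.58609726e-01]), 'joint_vel': array([-0.00112892, -0.00163877,  0.0016875 ,  0.00050182, -0.00018669,
        0.00087365]), 'joint_efforts': array([-3.52616762e-04, -3.93321741e+01,  1.88928258e+01,  4.19785872e+00,
       -2.59415712e-03,  3.64212553e-06]), 'position': array([269.82161764, 563.18240054, 230.33516595]), 'ee_rot': array([ 9.75131220e-01, -2.21626128e-01, -1.53971072e-04,  9.69251908e-04]), 'contact_force': array([ 0.27422768, -0.86455645,  0.70690784]), 'wrist_torque': array([ 0.02902064, -0.01203655, -0.036017  ]), 'gripper_width': 85.46793807473144}
```

View pics/t0.png

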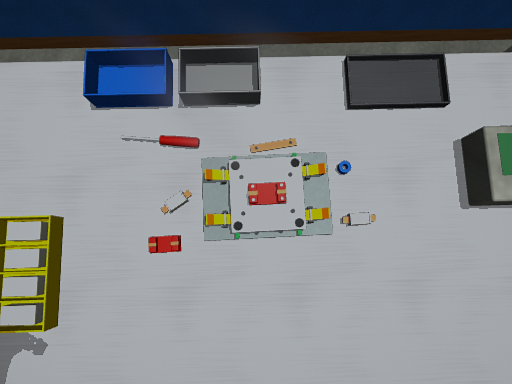

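View pics/s0.png

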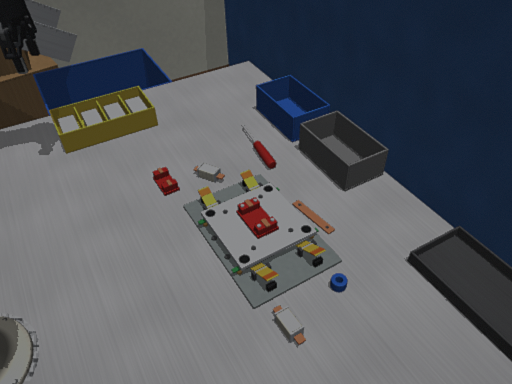

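The top view has the plate around (267,194), with leaves at about (217,175), (218,219), (315,170) and (318,214). I'll enlarge both views.

```bash
python3 - <<'E'
from h import *
crop('t0',195,145,340,245,5.5,'t0c'); crop('s0',180,165,345,305,4.5,'s0c')
E
```

```text
(no output)
```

View pics/t0c.png

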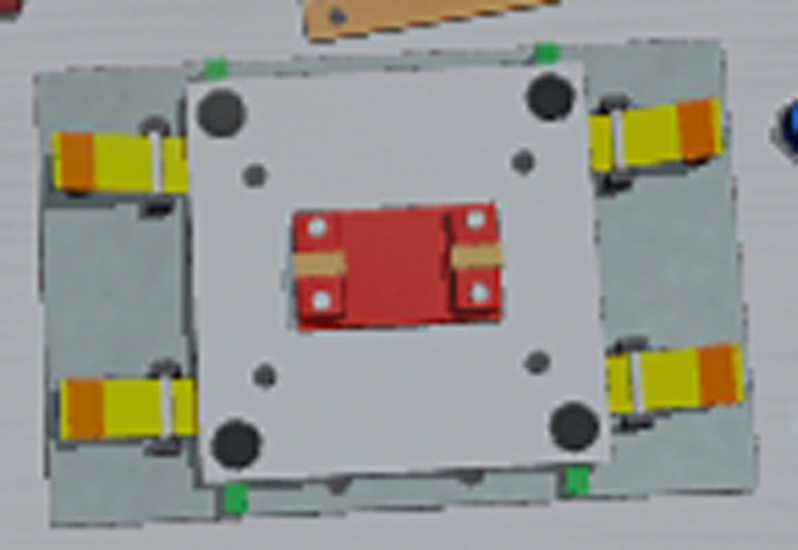

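View pics/s0c.png

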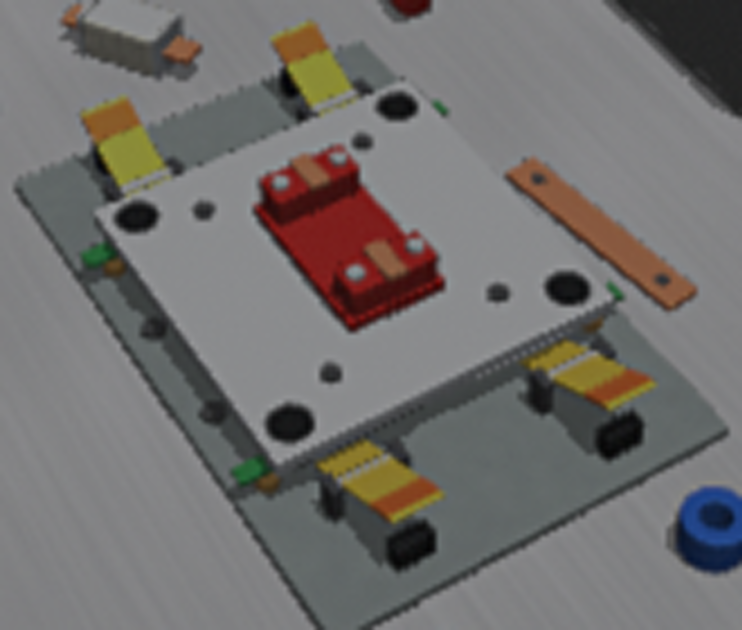

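Dots in the crop are at (220,113), (550,97), (237,444) and (575,427). The orange ends are at (77,161), (697,128), (85,409) and (718,374). I'll convert those to positions.

```bash
python3 - <<'E'
from h import *
d=np.load('t0.npz')['d'];ds=np.load('s0.npz')['d']
P={'FL':(220,113),'FR':(550,97),'NL':(237,444),'NR':(575,427)}
S={'FL':(397,106),'FR':(567,288),'NL':(136,216),'NR':(290,424)}
T={'FL':(77,161),'FR':(697,128),'NL':(85,409),'NR':(718,374)}
for k,(x,y) in P.items():
    u,v=(x+.5)/5.5-.5+195,(y+.5)/5.5-.5+145
    x,y=S[k];us,vs=(x+.5)/4.5-.5+180,(y+.5)/4.5-.5+165
    print(k,w('top',d,u,v,38).round(1),w('top',d,u+.5,v+.5).round(1),w('side',ds,us,vs,38).round(1))
for k,(x,y) in T.items():
    u,v=(x+.5)/5.5-.5+195,(y+.5)/5.5-.5+145
    q=w('top',d,u+.5,v+.5);print(k,q.round(1),w('top',d,u,v,q[2]).round(1))
E
```

```text
FL [639.9  97.6  38. ] [638.5  96.3  38.5] [644.   99.9  38. ]
FR [643.5 -50.6  38. ] [642.2 -51.8  38. ] [647.6 -48.1  38. ]
NL [492.1  93.   38. ] [491.1  91.9  34.5] [495.7  96.9  38. ]
NR [495.5 -55.   38. ] [494.3 -56.3  36.5] [499.2 -52.5  38. ]
FL [617.4 159.9  43. ] [618.7 161.1  43. ]
FR [ 625.3 -116.1   43.2] [ 626.6 -115.    43.2]
NL [507.9 157.8  38.5] [509.2 159.   38.5]
NR [ 515.4 -119.3   42.4] [ 516.6 -118.2   42.4]
```

>>> {"name": "drive_tool", "arguments": {"moves": [[[0,0,0,0,0,0,-0.12],[0,0,0,0,0,0,-0.12],[0,0,0,0,0,0,-0.12],[0,0,0,0,0,0,-0.12],[0,0,0,0,0,0,0]]]}}

```text
clock: 0.6
position: [269.1, 561.6, 227.0]
ee_rot: [1.0, 0.025, -0.002, 0.004]
contact_force: [0.3, 0.2, -1.0]
gripper_width: 12.5
```

```bash
cat >> h.py <<'E'
from scipy.spatial.transform import Rotation as Ro
def to(x,y,z):
    s=arm.read_state(); R=Ro.from_quat(s['ee_rot']).as_matrix()
    print(s['clock'],s['position'].round(1),s['contact_force'].round(2),s['gripper_width'].round(1),'tilt',R[:,2].round(4),'x',R[:,0].round(3))
    d=R.T@(np.array([x,y,z])-s['position']); print('tool delta mm',d.round(1), 'fix',np.cross(R[:,2],[0,0,-1])@R)
E
python3 -c "
from h import *
to(494,95,90)"
```

```text
Traceback (most recent call last):
  File "h.py", line 15, in to
    print(s['clock'],s['position'].round(1),s['contact_force'].round(2),s['gripper_width'].round(1),'tilt',R[:,2].round(4),'x',R[:,0].round(3))
                                                                        ^^^^^^^^^^^^^^^^^^^^^^^^
AttributeError: 'float' object has no attribute 'round'
```

```bash
sed -i "s/s\['gripper_width'\].round(1)/round(s['gripper_width'],1)/" h.py
python3 -c "
from h import *
to(494,95,90)"
```

```text
0.6 [269.1 561.6 227. ] [ 0.29  0.15 -1.02] 12.5 tilt [-0.0033 -0.008  -1.    ] x [ 0.999  0.051 -0.004]
tool delta mm [201.5 476.3 140. ] fix [7.83627950e-03 3.74758345e-03 3.64103768e-22]
```

>>> {"name": "drive_tool", "arguments": {"moves": [[[0,0.0168,0.04,0,0.004,0.002,0],[0,0.0168,0.04,0,0.004,0.002,0],[0,0.0168,0.04,0,0,0,0],[0,0.0168,0.04,0,0,0,0],[0,0.0168,0.04,0,0,0,0],[0,0.0168,0.04,0,0,0,0],[0,0.0168,0.04,0,0,0,0],[0,0.0168,0.04,0.01,0,0,0],[0,0.0168,0.04,0.02,0,0,0],[0,0.0168,0.04,0.02,0,0,0],[0,0.0168,0.04,0.02,0,0,0],[0,0,0,0,0,0,0]]]}}

```text
clock: 1.8
position: [475.4, 113.6, 153.0]
ee_rot: [1.0, 0.01, 0.001, -0.0]
contact_force: [-0.6, 0.8, 0.3]
gripper_width: -0.3
```

```bash
python3 -c "
from h import *
to(494,95,70)"
```

```text
1.8 [475.4 113.6 153. ] [-0.6   0.75  0.3 ] -0.3 tilt [ 1.1e-03  4.0e-04 -1.0e+00] x [1.    0.02  0.001]
tool delta mm [18.1 19.  83.1] fix [-4.02416901e-04 -1.12236638e-03  4.35943712e-24]
```

>>> {"name": "drive_tool", "arguments": {"moves": [[[0,0.009,0.01,0.02,0,-0.001,0],[0,0.009,0.009,0.02,0,0,0],[0,0,0,0.02,0,0,0],[0,0,0,0.018,0,0,0],[0,0,0,0,0,0,0]]]}}

```text
clock: 2.3
position: [495.9, 93.6, 73.3]
ee_rot: [1.0, 0.002, 0.001, -0.001]
contact_force: [-1.0, -0.0, -0.3]
gripper_width: -0.2
```

```bash
python3 - <<'E'
from h import *
to(494,95,40)
snap('side','s1');snap('top','t1')
crop('s1',180,120,345,260,4.5,'s1c');crop('t1',195,145,340,245,5.5,'t1c')
E
```

```text
2.3 [495.9  93.6  73.3] [-1.02 -0.02 -0.27] -0.2 tilt [ 0.0025  0.0014 -1.    ] x [1.    0.004 0.003]
tool delta mm [-1.9 -1.4 33.3] fix [-1.40720842e-03 -2.51546015e-03 -1.60893598e-23]
```

View pics/s1c.png

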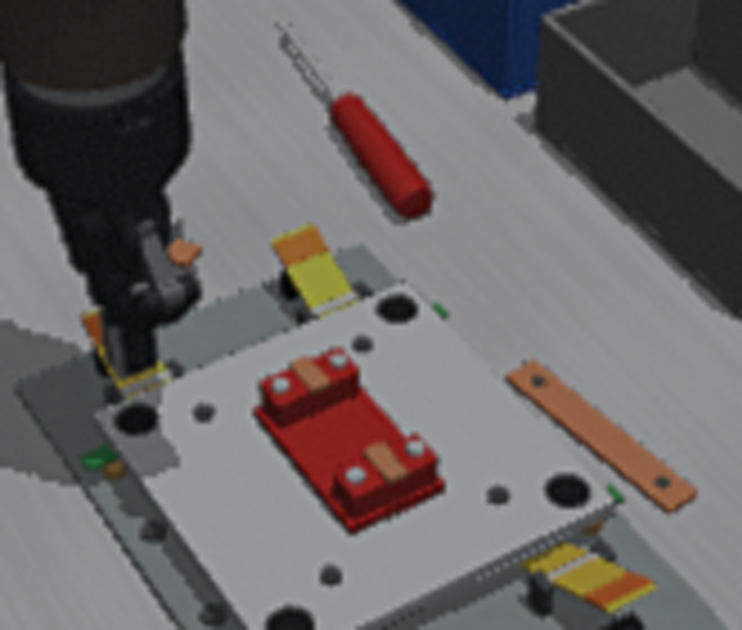

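The fingertip is at crop (133,370), above the near-left dot at (137,417), as expected. I'll descend on it.

>>> {"name": "drive_tool", "arguments": {"moves": [[[0,-0.001,-0.001,0.015,-0.001,-0.002,0],[0,-0.001,0,0.012,0,0,0],[0,0,0,0.003,0,0,0],[0,0,0,0.002,0,0,0],[0,0,0,0.002,0,0,0]]]}}

```text
clock: 2.9
position: [500.4, 99.4, 47.6]
ee_rot: [1.0, 0.003, 0.009, -0.004]
contact_force: [-0.7, -0.3, -0.7]
gripper_width: 0.0
```

>>> {"name": "drive_tool", "arguments": {"moves": [[[0,0,0,0.002,0,0,0],[0,0,0,0.002,0,0,0]]]}}

```text
clock: 3.1
position: [501.3, 99.9, 44.7]
ee_rot: [1.0, 0.003, 0.01, -0.005]
contact_force: [-0.1, 0.6, 0.7]
gripper_width: -0.2
```

```bash
python3 - <<'E'
from h import *
to(495,95,38)
print(arm.read_state()['wrist_torque'],arm.read_state()['joint_vel'])
snap('side','s2')
crop('s2',180,120,345,260,4.5,'s2c')
E
```

```text
3.1 [501.3  99.9  44.7] [-0.12  0.64  0.66] -0.2 tilt [ 0.0208  0.0093 -0.9997] x [1.    0.006 0.021]
tool delta mm [-6.5  4.9  6.5] fix [-9.21345389e-03 -2.08499965e-02 -2.85821808e-22]
[-0.00620427  0.00857517 -0.00685478] [ 0.00066911  0.02746794 -0.01140193  0.00119996  0.05136507 -0.00141336]
```

View pics/s2c.png

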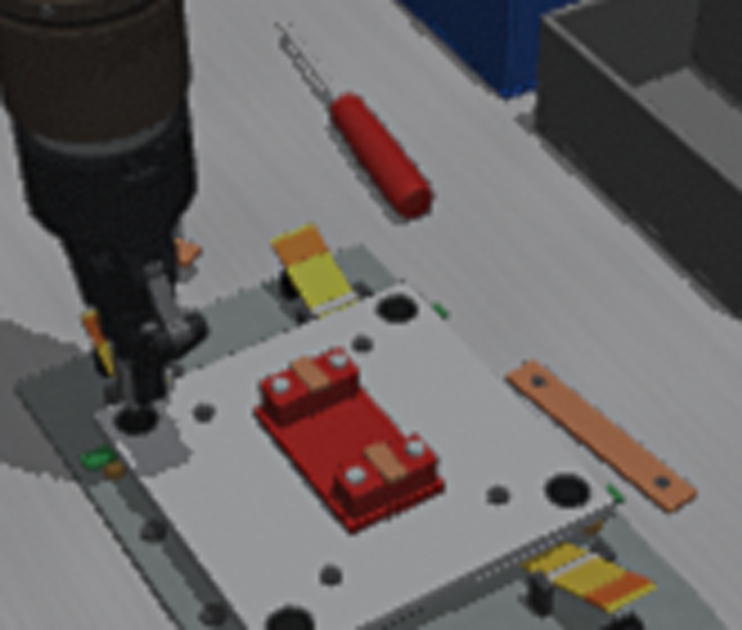

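>>> {"name": "drive_tool", "arguments": {"moves": [[[0,-0.004,0.003,0,-0.009,-0.02,0],[0,0,0,0,0,0,0]]]}}

```text
clock: 3.35
position: [496.9, 96.5, 44.3]
ee_rot: [1.0, 0.003, -0.001, 0.0]
contact_force: [0.1, 0.8, -0.0]
gripper_width: 0.3
```

```bash
python3 - <<'E'
from h import *
to(495,95,38)
E
```

```text
3.35 [496.9  96.5  44.3] [ 0.14  0.78 -0.  ] 0.3 tilt [-1.4e-03 -8.0e-04 -1.0e+00] x [ 1.     0.006 -0.001]
tool delta mm [-1.9  1.5  6.3] fix [7.74368995e-04 1.37914473e-03 4.03352269e-23]
```

>>> {"name": "drive_tool", "arguments": {"moves": [[[0,-0.001,0.001,0.003,0,0,0],[0,0,0,0.002,0,0,0]]]}}

```text
clock: 3.55
position: [496.1, 95.5, 39.3]
ee_rot: [1.0, 0.003, -0.0, 0.0]
contact_force: [0.6, -0.6, -0.2]
gripper_width: 0.2
```

>>> {"name": "drive_tool", "arguments": {"moves": [[[0,0,0,0.002,0,0,0]]]}}

```text
clock: 3.65
position: [496.2, 95.5, 38.0]
ee_rot: [1.0, 0.003, -0.0, 0.0]
contact_force: [-6.3, 1.8, 22.0]
gripper_width: -0.1
```

>>> {"name": "drive_tool", "arguments": {"moves": [[[0,0,0,0.002,0,0,0]]]}}

```text
clock: 3.75
position: [496.2, 95.5, 37.9]
ee_rot: [1.0, 0.004, -0.001, 0.001]
contact_force: [-9.3, 0.3, 26.6]
gripper_width: 0.0
```

Near-left is firm: 27 N with no dip. Next is far-left.

>>> {"name": "drive_tool", "arguments": {"moves": [[[0,0,0,-0.012,0,0,0],[0,0,0,-0.015,0,0,0],[0,0.036,-0.001,-0.002,0,0,0],[0,0.036,0,0,0,0,0],[0,0.036,-0.001,0,0,0,0],[0,0.036,0,0,0,0,0],[0,0,0,0,0,0,0],[0,0,0,0,0,0,0]]]}}

```text
clock: 4.55
position: [643.4, 98.2, 66.5]
ee_rot: [1.0, 0.005, -0.002, 0.001]
contact_force: [-0.8, 0.0, -0.4]
gripper_width: -0.1
```

```bash
python3 - <<'E'
from h import *
to(643,98.5,38)
E
```

```text
4.55 [643.4  98.2  66.5] [-0.75  0.03 -0.41] -0.1 tilt [-0.0031 -0.0027 -1.    ] x [ 1.     0.009 -0.003]
tool delta mm [-0.3 -0.4 28.5] fix [2.64897915e-03 3.10932166e-03 8.94023422e-23]
```

>>> {"name": "drive_tool", "arguments": {"moves": [[[0,0,0,0.012,0.003,0.003,0],[0,0,0,0.01,0,0,0],[0,0,0,0.002,0,0,0],[0,0,0,0,0,0,0]]]}}

```text
clock: 4.95
position: [639.4, 97.8, 39.2]
ee_rot: [1.0, 0.005, -0.002, 0.0]
contact_force: [0.2, 0.9, -0.1]
gripper_width: 0.0
```

```bash
python3 - <<'E'
from h import *
to(643,98.5,38)
E
```

```text
4.95 [639.4  97.8  39.2] [ 0.17  0.92 -0.05] 0.0 tilt [-4.4e-03 -6.0e-04 -1.0e+00] x [ 1.     0.01  -0.004]
tool delta mm [ 3.6 -0.6  1.2] fix [ 5.27959675e-04  4.43080893e-03 -7.48518827e-23]
```

>>> {"name": "drive_tool", "arguments": {"moves": [[[0,0.002,0,0,0,0.004,0],[0,0,0,0.002,0,0,0]]]}}

```text
clock: 5.15
position: [641.4, 98.1, 37.8]
ee_rot: [1.0, 0.005, 0.0, 0.0]
contact_force: [0.6, 0.7, 3.0]
gripper_width: -0.3
```

>>> {"name": "drive_tool", "arguments": {"moves": [[[0,0,0,0.002,0,0,0]]]}}

```text
clock: 5.25
position: [641.6, 98.2, 36.6]
ee_rot: [1.0, 0.005, 0.001, 0.0]
contact_force: [-1.5, 0.2, 3.8]
gripper_width: -0.2
```

>>> {"name": "drive_tool", "arguments": {"moves": [[[0,0,0,0.002,0,0,0]]]}}

```text
clock: 5.35
position: [641.7, 98.2, 35.4]
ee_rot: [1.0, 0.006, 0.001, 0.0]
contact_force: [-1.7, 0.0, 4.9]
gripper_width: -0.0
```

Far-left gives at 3 to 5 N, so it is the springy corner. I'll push on to the stop.

>>> {"name": "drive_tool", "arguments": {"moves": [[[0,0,0,0.002,0,0,0],[0,0,0,0.002,0,0,0],[0,0,0,0.002,0,0,0]]]}}

```text
clock: 5.65
position: [641.9, 98.4, 31.7]
ee_rot: [1.0, 0.006, 0.002, 0.0]
contact_force: [-5.0, 0.6, 13.0]
gripper_width: -0.3
```

>>> {"name": "drive_tool", "arguments": {"moves": [[[0,0,0,0.0015,0,0,0]]]}}

```text
clock: 5.75
position: [642.0, 98.5, 31.7]
ee_rot: [1.0, 0.006, 0.002, 0.0]
contact_force: [-5.5, 0.0, 12.6]
gripper_width: -0.3
```

>>> {"name": "drive_tool", "arguments": {"moves": [[[0,0,0,0.0015,0,0,0]]]}}

```text
clock: 5.85
position: [641.9, 98.4, 31.8]
ee_rot: [1.0, 0.006, 0.002, 0.001]
contact_force: [-3.7, 0.3, 10.3]
gripper_width: 0.3
```

>>> {"name": "drive_tool", "arguments": {"moves": [[[0,0,0,-0.012,0,0,0],[0,0,0,-0.02,0,0,0],[0,0,0,-0.015,0,0,0],[0,-0.005,-0.02,0,0,0,0],[0,-0.009,-0.02,0,0,0,0],[0,-0.006,-0.02,0,0,0,0],[0,0,0,0,0,0,0],[0,0,0,0,0,0,0]]]}}

```text
clock: 6.65
position: [622.8, 160.1, 82.2]
ee_rot: [1.0, 0.005, 0.005, -0.001]
contact_force: [0.6, 0.7, 0.3]
gripper_width: -0.2
```

```bash
python3 - <<'E'
from h import *
ds=np.load('s0.npz')['d']
x,y=303,43;us,vs=(x+.5)/4.5-.5+180,(y+.5)/4.5-.5+165
print(w('side',ds,us+.5,vs+.5),w('side',ds,us,vs,43))
to(620.5,163,44)
snap('side','s3'); crop('s3',180,120,345,260,4.5,'s3c')
E
```

```text
[624.86796932 162.10552056  41.49848497] [623.92817244 162.74216924  43.        ]
6.65 [622.8 160.1  82.2] [0.6  0.7  0.33] -0.2 tilt [ 0.0096  0.0025 -1.    ] x [1.   0.01 0.01]
tool delta mm [-2.6 -2.8 38.1] fix [-2.44830926e-03 -9.65000665e-03 -4.84247950e-23]
```

View pics/s3c.png

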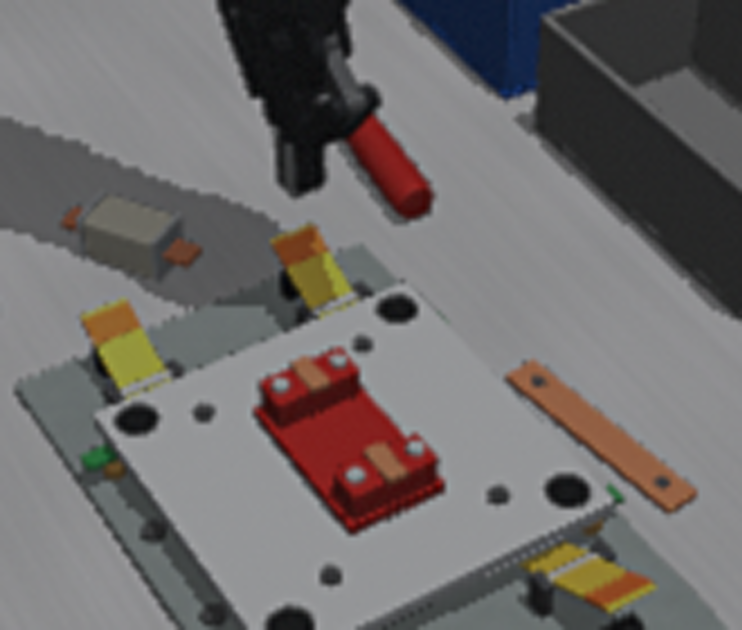

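The far-left flag at crop (440,312) is no longer visible, so that pin is down. The plate is level again, and the fingertip is above the far-left tab at (302,250).

>>> {"name": "drive_tool", "arguments": {"moves": [[[0,-0.001,-0.002,0.01,-0.002,-0.01,0],[0,0,0,0.01,0,0,0],[0,0,0,0.005,0,0,0],[0,0,0,0,0,0,0]]]}}

```text
clock: 7.1
position: [622.0, 159.9, 53.8]
ee_rot: [1.0, 0.003, -0.001, 0.0]
contact_force: [-0.9, 0.3, -0.0]
gripper_width: 0.0
```

```bash
python3 - <<'E'
from h import *
to(621.5,162,27.5)
E
```

```text
7.1 [622.  159.9  53.8] [-0.91  0.32 -0.02] 0.0 tilt [-2.9e-03 -3.0e-04 -1.0e+00] x [ 1.     0.007 -0.003]
tool delta mm [-0.4 -2.1 26.3] fix [ 2.95257363e-04  2.90358887e-03 -3.71443100e-23]
```

>>> {"name": "drive_tool", "arguments": {"moves": [[[0,0,-0.002,0.004,0,0.003,0],[0,0,-0.001,0.004,0,0,0],[0,0,0,0.003,0,0,0]]]}}

```text
clock: 7.4
position: [622.7, 162.9, 43.0]
ee_rot: [1.0, 0.003, 0.001, 0.0]
contact_force: [-2.5, 1.5, 8.4]
gripper_width: -0.1
```

>>> {"name": "drive_tool", "arguments": {"moves": [[[0,0,0,0.003,0,0,0],[0,0,0,0.003,0,0,0],[0,0,0,0.003,0,0,0]]]}}

```text
clock: 7.7
position: [622.9, 164.6, 38.3]
ee_rot: [1.0, 0.005, 0.002, -0.0]
contact_force: [-3.7, 0.9, 7.4]
gripper_width: 0.0
```

>>> {"name": "drive_tool", "arguments": {"moves": [[[0,0,0,0.003,0,0,0],[0,0,0,0.003,0,0,0],[0,0,0,0.003,0,0,0]]]}}

```text
clock: 8.0
position: [622.8, 165.7, 33.9]
ee_rot: [1.0, 0.006, 0.003, -0.001]
contact_force: [-3.7, -0.2, 7.4]
gripper_width: 0.1
```

>>> {"name": "drive_tool", "arguments": {"moves": [[[0,0,0.001,0.003,0,0,0],[0,0,0.001,0.003,0,0,0],[0,0,0,0.003,0,0,0]]]}}

```text
clock: 8.3
position: [623.1, 166.2, 29.6]
ee_rot: [1.0, 0.007, 0.004, -0.002]
contact_force: [-3.0, -1.3, 6.7]
gripper_width: 0.3
```

>>> {"name": "drive_tool", "arguments": {"moves": [[[0,0,0,0.003,0,0,0],[0,0,0,0.003,0,0,0]]]}}

```text
clock: 8.5
position: [623.2, 166.2, 27.3]
ee_rot: [1.0, 0.008, 0.005, -0.001]
contact_force: [-5.5, -1.0, 16.1]
gripper_width: 0.3
```

>>> {"name": "drive_tool", "arguments": {"moves": [[[0,0,0,0.003,0,0,0]]]}}

```text
clock: 8.6
position: [623.3, 166.2, 27.2]
ee_rot: [1.0, 0.009, 0.005, -0.001]
contact_force: [-6.9, -0.9, 16.7]
gripper_width: -0.2
```

The leaf reached its stop at 27.2 mm. I'll hold briefly, retreat and check.

>>> {"name": "drive_tool", "arguments": {"moves": [[[0,0,0,0.004,0,0,0],[0,0,0,0.003,0,0,0],[0,0,0,0,0,0,0],[0,0,0,-0.015,0,0,0],[0,0,0,-0.03,0,0,0],[0,0,0,-0.04,0,0,0],[0,0,0,-0.04,0,0,0],[0,-0.01,-0.04,-0.02,0,0,0],[0,-0.01,-0.04,0,0,0,0],[0,-0.01,-0.04,0,0,0,0],[0,0,-0.04,0,0,0,0],[0,0,0,0,0,0,0],[0,0,0,0,0,0,0]]]}}

```text
clock: 9.9
position: [588.1, 331.8, 179.1]
ee_rot: [1.0, 0.009, 0.008, -0.002]
contact_force: [0.2, -0.4, 0.2]
gripper_width: -0.2
```

```bash
python3 - <<'E'
from h import *
to(0,0,0)
p,d=snap('top','t4');snap('side','s4')
crop('t4',120,120,380,260,3,'t4c');crop('s4',150,120,345,290,4,'s4c')
for k,(x,y) in {'FL':(75,161),'FR':(697,128),'NL':(85,409),'NR':(718,374)}.items():
    u,v=(x+.5)/5.5+195,(y+.5)/5.5+145
    print(k,w('top',d,u,v).round(1))
E
```

```text
9.9 [588.1 331.8 179.1] [ 0.18 -0.43  0.18] -0.2 tilt [ 0.0153  0.0051 -0.9999] x [1.    0.018 0.015]
tool delta mm [-596.6  322.2  168.4] fix [-4.86112653e-03 -1.54002239e-02 -4.19395849e-21]
FL [620.5 162.5  27.6]
FR [ 625.3 -116.1   43.3]
NL [507.6 157.4  42.2]
NR [ 515.4 -119.4   42.1]
```

View pics/t4c.png

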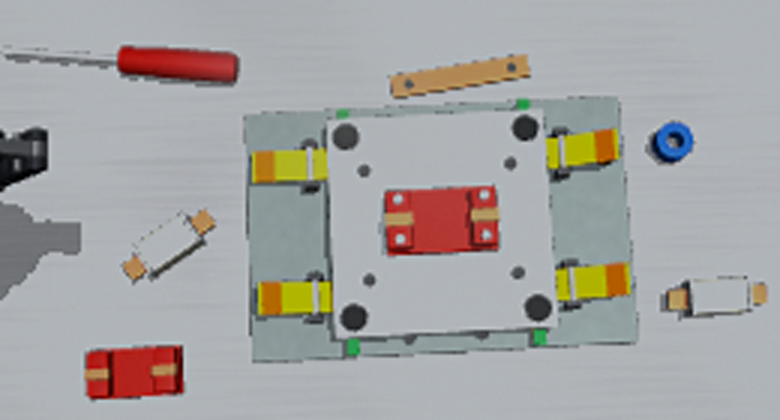

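View pics/s4c.png

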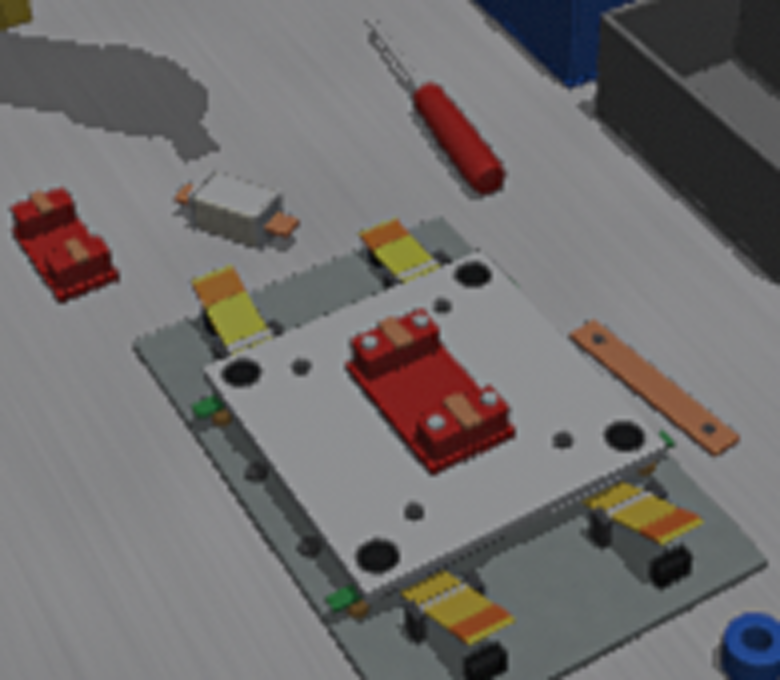

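The far-left leaf (top-crop (290,165), height 27.6 mm) is flat and the other three are still at 42 to 43 mm. The far-left flag is down, the plate is level and in place, and the loose parts haven't moved. I'm handing the job in.

```bash
python3 -c "
from h import *
print(arm.job_done())"
```

```text
the job is handed in; nothing more can be done
None
```

The far-left corner is the one that rocks. I pressed it and its tell-tale pin down, pressed the far-left shim flat, and handed the job in at about 10 s of the 45 s; no verdict is reported.

- **Near-left corner:** firm, holding about 27 N with no dip.
- **Far-left corner:** gave from 3 to 5 N and dipped about 6 mm to a stop. Afterwards its green flag was hidden from the side camera, so I took the pin as down. The pin's travel was not measured.
- **Other corners:** near-right and far-right were not pressed, because the rocking corner was already found.
- **Far-left shim:** the TCP stopped at 27.2 mm with about 17 N, and depth afterwards read 27.6 mm against 27.5 mm for flat.
- **Other three shims:** still up at 42–43 mm. The near-left one read 38.5 mm in the first picture and 42.2 mm in the last. I never touched it, so I put that down to depth noise at one pixel.
- **Plate and loose parts:** the plate looked level and nothing had visibly moved in the last pictures, which I judged by eye. The arm was clear of everything.

The two cameras disagreed by about 4 mm on the corner positions, so I aimed between them.

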